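# Turn the serving scoop round in its hooded holder

## Robot

A 6-joint arm with a two-finger parallel gripper is mounted at the origin on the work surface. World frame = base frame: x ahead of the robot, y to its left, z up, the work surface at z = 0. Lengths are in mm, angles in degrees, forces in N, time in s.
With the tool pointing down it reaches from about 350 to 775 mm from the base axis. Payload 5.5 kg.
Tool frame: the origin (TCP) lies at the very end of the fingers, on their centre line; the grasp point (between the pads) lies 19 mm behind it; z points along the fingers, y is the direction in which the jaws open and shut (so a half turn about z gives the same grasp; the last joint's range is limited). The gripper opens to 85 mm and grips with 20 to 120 N. Pads are 22 mm wide; open, the fingers measure 114 mm over their backs; the gripper's body (76 mm by 85 mm) begins 54 mm behind the grasp point. The pads swing forward as they close: fully open they stand 13 mm farther back than shut.
Start: joints at [60.069, 17.945, 2.641, 74.691, 0, 82.002], TCP at [214.802, 533.418, 202.323] pointing down, gripper open.
Joint ranges: [-158.12, 158.12], [-49.38, 96.58], [-58.88, 72.47], [-126.05, 133.96], [-84.25, 85.87], [-180, 180]. Speed limits (degrees/s): [147.25, 147.25, 180, 180, 180, 180].

## Interface

Orientations are given as a 3x3 rotation matrix whose columns are the frame's x, y, z axes.
In Python, from workcell import ctrl gives the robot as it stands.
- The arm moves only by the tool drive_tool, never from a script. Its argument "rows" is a list that holds one entry, the list of rows, each a list of 5 numbers: the opening, from 0 (shut) to 1 (fully open), then the shift along the tool's x, y, z in m, then the turn about the tool's z in degrees. A call has 1 to 10 rows; each row shifts and turns the commanded pose from where the row before left it, along the tool's axes as they then stand; what a row does not reach is not made up. A row lasts 1/12 s, in which the tool goes at most 41.7 mm and 7.16 degrees, less where a joint would pass 70% of its speed; a pose out of reach is approached as far as the arm can. A call with a gripper value outside its range is refused whole. The fingers move at their own pace and stop on an object; "newtons" is the grip in N (left out, the last holds). Time passes only in rows, so rows that do not move let the fingers close. It gives the time, the measured TCP pose, the force and the opening at its end, in the units of the state.
- ctrl.sense(): the state, without advancing time (a new reading comes with each control period).
- ctrl.grab_frame(name): name is "scene" or "top" or "wrist"; returns a dict with "frame" (420x560x3 uint8, red, green, blue), "fx", "fy", "cx", "cy" (pixels), "R" (3x3) and "t" (3): a world point X has camera coordinates R X + t. Camera axes: x right, y down, z forward; pixel columns grow to the right and rows downward; lengths in mm; the calibration is good to about 2 mm. A picture is of the moment at which its call begins. There is no depth.
- ctrl.hand_in(): hands the job in, once; it reports no verdict.
The state is a dict: "clock": time; "q": joint angles; "qvel": joint speeds; "tau": joint torques, N m; "tcp_pos": TCP position; "tcp_rot": TCP orientation; "ft_force": force on the tool from outside, world axes, zero at the start; "wrist_torque": the same for the moment, N m; "width": finger opening in mm.
Only numpy, scipy, OpenCV 4.12 (cv2) and the standard library are available. Lean on these libraries where they do the work, as an engineer would, in place of code of your own. Each camera call takes 0.05 s, during which the arm holds its last target. There are 200 camera calls.

## Task

The serving scoop was put back in its red hooded holder the wrong way round, with the steel head out in the open and the blue handle under the hood. Draw it out, lay it down on the green board and let go, then take it again by the handle and slide it back head first, so that it lies straight and right way up on the tray with the whole steel head under the hood and the handle sticking out, and let go. Leave the dessert tubs standing where they are.

Things in the scene. Friction and masses are not known exactly. Their poses are not given: they have to be found in the camera images.
- holder: Fixed scoop holder: flat rimless black tray, 270 mm along its x axis, 98 mm wide, its top 3 mm above the table. Origin on the table, on the tray's centre line; the tray runs from x = -130 to +140 mm. A red sheet-metal hood covers it from x = +15 to +140 mm; the hood is open only at its mouth at x = +15 mm, which faces the holder's -x.
- hood_mouth (a point): Middle of the hood's mouth, on the tray's top face; axes as the holder: +x goes into the hood. The hood is 92 mm wide inside and 63 mm high above the tray; walls and roof are 3 mm thick, the roof's top is 69 mm above the table, the rear wall's inner face is 122 mm in from the mouth.
- scoop: Loose scoop, 190 mm long, 90 to 180 g, balanced near the neck, where head and handle join. Origin at the neck, on its flat underside; x points from handle to head, z up. It starts on the holder's tray, roughly straight, head outside and handle under the hood.
- scoop_head (a point): Centre (half-way up) of the scoop's head: 42.5 mm from the neck, 16.5 mm above the underside; axes as the scoop. Open-topped steel pan with flat parallel sides, 85 mm long, 50 mm wide, 33 mm high for the 60 mm next to the handle and 17 mm high for the last 25 mm at the open front. Can be gripped across its 50 mm width.
- scoop_handle (a point): Centre (half-way up) of the scoop's handle: 52.5 mm from the neck, 95 mm behind the head's centre, 15 mm above the underside; axes as the scoop. Blue plastic bar 105 mm long, 24 mm wide, 30 mm high, its underside level with the head's.
- board_top (a point): Centre of the top face of a fixed green plastic board, 240 mm (its x) by 200 mm (its y), top 12 mm above the table.
- tub_a_centre (a point): Centre (half-way up) of a closed dessert tub, terracotta with white lid; 92 mm across the lid, 72 mm high, 0.32 kg, standing loose on the table. A bystander.
- tub_b_centre (a point): Centre (half-way up) of a closed dessert tub, yellow with white lid; 92 mm across the lid, 72 mm high, 0.32 kg, standing loose on the table. A bystander.
- tub_c_centre (a point): Centre (half-way up) of a closed dessert tub, dark brown with red lid; 92 mm across the lid, 72 mm high, 0.32 kg, standing loose on the table. A bystander.
There are look-alikes about, which are no part of the job. Of the things like the scoop, leave any that is purple; of the rest the smaller one is meant.

How it is judged (in metres and radians):
On the way:
1. the scoop lies on the board, head and handle both over it, let go and still (x of scoop_head in the frame of board_top between -0.12 and 0.12 m and y of scoop_head in the frame of board_top between -0.1 and 0.1 m and z of each of scoop_head, scoop_handle in the frame of board_top below 0.03 m and x of scoop_handle in the frame of board_top between -0.12 and 0.12 m and y of scoop_handle in the frame of board_top between -0.1 and 0.1 m and linear speed of scoop below 0.02 m/s and angular speed of scoop below 0.2 rad/s and contact force between the fingers and scoop below 0.1 N), for 0.2 s.
At the end, for the whole second after the job is handed in: The scoop lies still, flat and right way up on the holder's tray, handle outwards, within 17 degrees of straight, with its head wholly under the hood (head centre at least 40 mm inside the mouth, so at most 2.5 mm of the head shows) (x of scoop_head in the frame of holder above 0.055 m and x of scoop_handle in the frame of holder below 0.02 m and y of scoop_head in the frame of holder between -0.046 and 0.046 m and z of each of scoop_head, scoop_handle in the frame of holder below 0.03 m and angle between the x axis of scoop and the x axis of holder, either way round below 0.3 rad and angle between scoop's own z axis and vertical below 0.15 rad and linear speed of scoop below 0.02 m/s and angular speed of scoop below 0.2 rad/s); the robot touches nothing.
It fails at once if a dessert tub is shifted by more than 30 mm (distance of any of tub_a_centre, tub_b_centre, tub_c_centre from where it was at the start of the episode above 0.03 m).
It also fails if it takes over 70 s, if anything falls off the work surface, if the arm or the gripper's body presses on something with over 40 N, if the wrist force passes 120 N, or if a joint passes its speed limit or range.

## Working session

There is one attempt and no reset: what is moved stays moved. The work goes in short steps, Python scripts to look and compute and a tool call to move; the robot and the scene stay as the last step left them, time stands still between calls to the robot, and variables do not carry over. Pictures are saved under pics/ and viewed, about 8 in all and at most 12, crops included, and the job is handed in when it is done.

Besides the shell and the picture viewer there is one more tool, called after "Call:" in YAML: its name, and indented under it one key for each argument. drive_tool: Moves the arm, as the interface text tells. Its arguments: {"type":"object","properties":{"rows":{"type":"array"},"newtons":{"type":"number"}},"required":["rows"]}

```bash
mkdir -p pics
cat > h.py <<'E'
import numpy as np, cv2
from workcell import ctrl
def grab(n,save=None,crop=None,scale=1):
    f=ctrl.grab_frame(n)
    if save:
        im=cv2.cvtColor(np.array(f["frame"]),cv2.COLOR_RGB2BGR)
        if crop: im=im[crop[1]:crop[3],crop[0]:crop[2]]
        if scale!=1: im=cv2.resize(im,None,fx=scale,fy=scale,interpolation=cv2.INTER_CUBIC)
        cv2.imwrite("pics/"+save,im)
    return f
def ray(f,u,v,z):
    R=np.array(f["R"]);t=np.array(f["t"])
    d=R.T@np.array([(u-f["cx"])/f["fx"],(v-f["cy"])/f["fy"],1]);c=-R.T@t
    return (c+d*(z-c[2])/d[2]).round(1)
def proj(f,X):
    p=np.array(f["R"])@np.array(X)+np.array(f["t"])
    return np.array([f["fx"]*p[0]/p[2]+f["cx"],f["fy"]*p[1]/p[2]+f["cy"]]).round(1)
E
python3 - <<'E'
from h import *
for n in("scene","top"): grab(n,n+"0.png")
s=ctrl.sense();print(s["clock"],np.round(s["tcp_rot"],3).tolist(),s["width"])
E
```

```text
0.1 [[-0.928, 0.374, -0.001], [0.374, 0.928, -0.001], [0.0, -0.002, -1.0]] 85.23650033755013
```

View pics/top0.png

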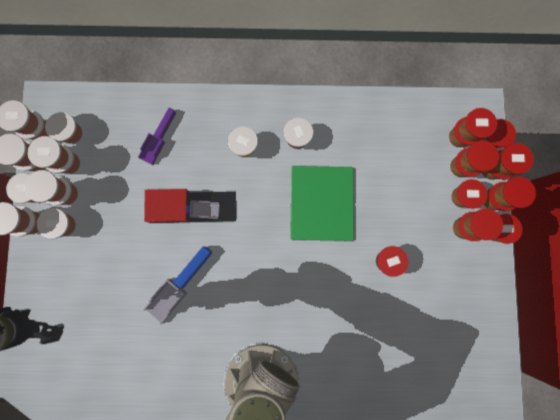

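View pics/scene0.png

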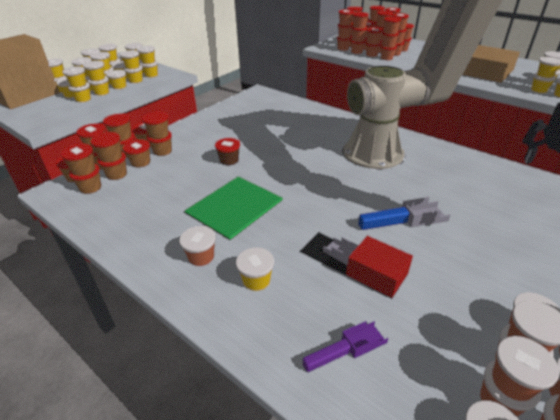

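Candidates in the top view: purple scoop (157,137) is out by colour, the blue one on the table (180,285) is the larger, and the one in the red-hooded holder, head at (205,210), is the smaller and so is meant. I'll check this in a close crop.

Run:
```python
from h import *
f=grab("top","c1.png",(135,175,245,240),7)
im=np.array(f["frame"]);hsv=cv2.cvtColor(im,cv2.COLOR_RGB2HSV)
g=cv2.inRange(hsv,(45,120,50),(80,255,255));r=cv2.minAreaRect(cv2.findNonZero(g))
print("board",[ray(f,*p,12).tolist() for p in cv2.boxPoints(r)],ray(f,*r[0],12))
roi=hsv.copy();roi[:, :135]=0;roi[:,245:]=0;roi[:175]=0;roi[240:]=0
m=cv2.inRange(roi,(0,120,60),(8,255,255))|cv2.inRange(roi,(172,120,60),(180,255,255))
r=cv2.minAreaRect(cv2.findNonZero(m));print("hood",cv2.boxPoints(r).round(1).tolist(),[ray(f,*p,69).tolist() for p in cv2.boxPoints(r)])
for n,(u,v) in dict(a=(298,132),b=(243,141),c=(393,262)).items(): print(n,ray(f,u,v,72))
print(-np.array(f["R"]).T@np.array(f["t"]),f["fx"])
for px in((192,205),(219,205),(192,216),(219,216)):print(px,ray(f,*px,36))
```

```text
board [[664.1, -85.4, 12.0], [666.8, -282.4, 12.0], [434.8, -279.5, 12.0], [432.7, -86.9, 12.0]] [ 548.3 -183.4   12. ]
hood [[145.0, 189.0], [186.0, 189.0], [186.0, 221.0], [145.0, 221.0]] [[576.6, 360.1, 69.0], [578.2, 236.0, 69.0], [480.5, 232.2, 69.0], [479.1, 355.1, 69.0]]
a [ 761.2 -103.8   72. ]
b [730.   65.9  72. ]
c [ 364.5 -389.5   72. ]
[ 371.91433321  -30.78211702 1264.47716818] 397.3757972174443
(192, 205) [533.7 222.8  36. ]
(219, 205) [534.7 139.1  36. ]
(192, 216) [499.3 221.6  36. ]
(219, 216) [500.3 138.1  36. ]
```

View pics/c1.png

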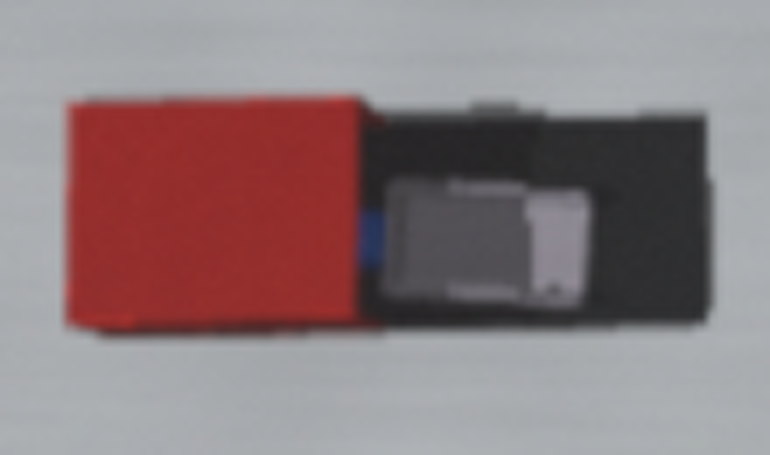

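The crop confirms the choice: steel head at about crop (485,240), a blue handle stub at (372,238) going under the hood, scoop yawed a few degrees. Next I move above it (jaws across world x) and look with the wrist camera.

Run:
```python
from h import *
f=grab("top")
def P(u,v,z):return ray(f,135+u/7-.43,175+v/7-.43,z)
for n,a in dict(neckT=(386,178,36),neckB=(382,298,36),frT=(595,190,20),frB=(582,307,20),trT=(707,115,3),trB=(707,322,3),mT=(362,97,69),mB=(360,322,69)).items():print(n,P(*a))
s=ctrl.sense();R=np.array(s["tcp_rot"]);d=np.array([522,190,160])-s["tcp_pos"];print(d,R.T@d)
```

```text
neckT [549.3 230.5  36. ]
neckB [495.6 230.3  36. ]
frT [547.3 139.8  20. ]
frB [494.2 144.1  20. ]
trT [585.1  91.8   3. ]
trB [489.7  89.6   3. ]
mT [579.9 235.2  69. ]
mB [481.8 232.3  69. ]
[ 307.38083091 -343.08478888  -41.74468798] [-413.28531446 -203.39909837   41.91446261]
```

Call:
drive_tool:
  rows:
    - [[1, -0.0344, -0.0169, 0, 0], [1, -0.0344, -0.0169, 0, 0], [1, -0.0344, -0.0169, 0, 0], [1, -0.0344, -0.0169, 0, 0], [1, -0.0344, -0.0169, 0, 0], [1, -0.0344, -0.0169, 0, 0], [1, -0.0344, -0.0169, 0, 0], [1, -0.0344, -0.0169, 0, 0], [1, -0.0344, -0.0169, 0, 0], [1, -0.0344, -0.0169, 0, 0]]
  newtons: 80

```text
clock: 1.03
tcp_pos: [471.6, 246.5, 202.3]
tcp_rot: [[-0.928, 0.374, -0.0], [0.374, 0.928, 0.0], [0.0, 0.0, -1.0]]
ft_force: [-0.2, 0.9, -0.1]
width: 85.6
```

Call:
drive_tool:
  rows:
    - [[1, -0.0344, -0.0169, 0, 0], [1, -0.0344, -0.0169, 0, 0], [1, 0, 0, 0, 7.1], [1, 0, 0, 0, 7.1], [1, 0, 0, 0, 7.1], [1, 0, 0, 0, 7.1], [1, 0, 0, 0, 7.1], [1, 0, 0, 0, 7.1], [1, 0, 0, 0, 7.1], [1, 0, 0, 0, 7.1]]

```text
clock: 1.87
tcp_pos: [521.8, 191.0, 202.0]
tcp_rot: [[-0.189, 0.982, -0.001], [0.982, 0.189, -0.0], [0.0, -0.001, -1.0]]
ft_force: [0.2, 0.5, -0.4]
width: 85.3
```

Call:
drive_tool:
  rows:
    - [[1, 0, 0, 0, 7.1], [1, 0, 0, 0, 0], [1, 0, 0, 0, 0]]

```text
clock: 2.12
tcp_pos: [521.8, 191.1, 202.1]
tcp_rot: [[-0.076, 0.997, -0.0], [0.997, 0.076, 0.0], [0.0, -0.0, -1.0]]
ft_force: [1.1, -0.4, -0.1]
width: 85.1
```

Run:
```python
from h import *
f=grab("wrist","w1.png")
s=ctrl.sense();print(s["clock"],s["tcp_pos"],np.round(s["tcp_rot"],3).tolist(),np.round(s["q"],1))
for c in((521.5,186,3),(530.8,233.7,69),(549,230,36)):print(c,proj(f,c))
print(np.round(f["R"],3).tolist(),np.round(f["t"]),f["fx"])
```

```text
2.1667 [521.89874828 191.08334815 202.16471203] [[-0.076, 0.997, -0.0], [0.997, 0.076, 0.0], [0.0, -0.0, -1.0]] [11.8 15.8 -0.3 73.9  0.  97.5]
(521.5, 186, 3) [281.1 176.4]
(530.8, 233.7, 69) [296.  139.2]
(549, 230, 36) [313.7 140.4]
[[0.997, 0.075, -0.001], [0.072, -0.95, 0.304], [0.022, -0.304, -0.953]] [-535.  105.  426.] 356.96443685873237
```

View pics/w1.png

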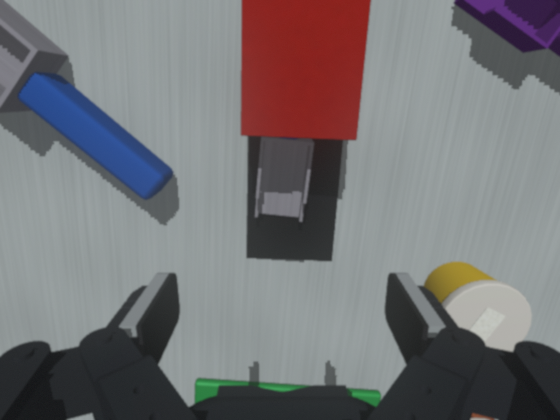

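Run:
```python
from h import *
f=grab("wrist")
for n,a in dict(frL=(257,216,3),frR=(301,220,3),step_L=(257,190,36),stepR=(309,197,36),backL=(261,138,36),backR=(314,140,36),tL=(247,258,3),tR=(332,261,3),mL=(241,136,69),mR=(357,138,69)).items():print(n,ray(f,*a))
```

```text
frL [498.5 139.7   3. ]
frR [547.1 138.7   3. ]
step_L [498.6 178.1  36. ]
stepR [550.  174.8  36. ]
backL [499.6 228.5  36. ]
backR [549.2 230.4  36. ]
tL [489.8  88.2   3. ]
tR [587.   91.8   3. ]
mL [484.4 232.9  69. ]
mR [582.  238.6  69. ]
```

Call:
drive_tool:
  rows:
    - [[1, -0.008, 0.001, 0.03, 3], [1, 0, 0, 0.035, 0], [1, 0, 0, 0.035, 0], [1, 0, 0, 0.03, 0], [1, 0, 0, 0.03, 0], [1, 0, 0, 0.02, 0], [1, 0, 0, 0.013, 0], [1, 0, 0, 0, 0]]

```text
clock: 2.88
tcp_pos: [520.7, 182.6, 6.0]
tcp_rot: [[-0.022, 1.0, -0.006], [1.0, 0.022, -0.001], [-0.001, -0.006, -1.0]]
ft_force: [-0.8, -0.0, -0.0]
width: 85.4
```

Call:
drive_tool:
  rows:
    - [[0, 0, 0, 0, 0], [0, 0, 0, 0, 0], [0, 0, 0, 0, 0], [0, 0, 0, 0, 0], [0, 0, 0, 0, 0], [0, 0, 0, 0, 0]]
  newtons: 80

```text
clock: 3.38
tcp_pos: [524.1, 183.4, 10.1]
tcp_rot: [[-0.021, 1.0, 0.001], [1.0, 0.021, 0.0], [0.0, 0.001, -1.0]]
ft_force: [-0.6, -0.9, -0.3]
width: 11.9
```

Width 11.9 mm: the fingers may have missed or squeezed over the head, so I look.

Run:
```python
from h import *
a=grab("wrist","w2.png");f=grab("scene","s2.png",(270,190,450,310),3)
w=cv2.imread("pics/w2.png");s=cv2.imread("pics/s2.png");s=cv2.resize(s,(560,373))
cv2.imwrite("pics/m2.png",cv2.resize(np.vstack([w[:260],s[:330]]),None,fx=1,fy=1))
s=ctrl.sense();print(s["width"],s["tcp_pos"])
```

```text
0.4821800999867005 [523.79954937 183.25821436   9.6924731 ]
```

View pics/m2.png

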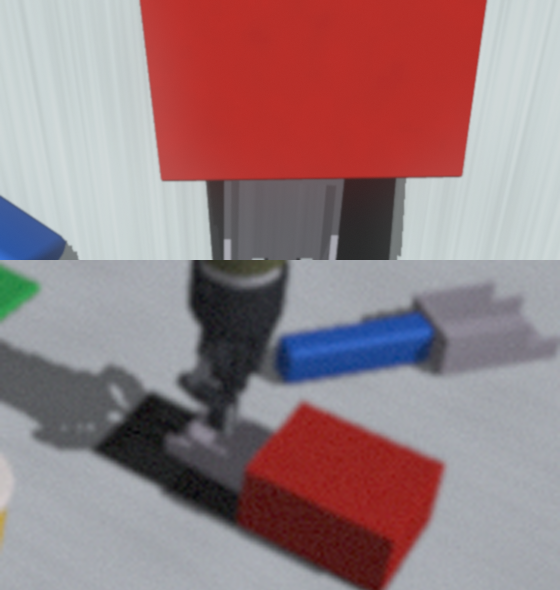

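Run:
```python
from h import *
w=cv2.imread("pics/w2.png");s=cv2.imread("pics/s2.png")
cv2.imwrite("pics/m3.png",np.vstack([w[150:420],cv2.resize(s[100:300,80:400],(560,330))]))
f=grab("wrist")
for n,a in dict(rimL=(228,240,36),rimR=(333,240,36),m1=(160,180,69),m2=(463,177,69)).items():print(n,ray(f,*a))
```

```text
rimL [500.  199.9  36. ]
rimR [546.2 200.8  36. ]
m1 [483.7 234.4  69. ]
m2 [581.2 237.3  69. ]
```

View pics/m3.png

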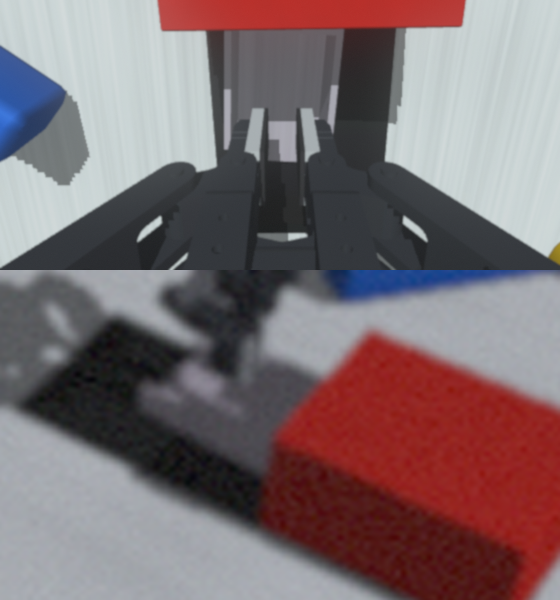

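Run:
```python
from h import *
f=grab("wrist")
for n,a in dict(tipL=(258,260,10),tipR=(308,260,10),brightT=(283,272,5),brightB=(283,310,5),rimLb=(228,270,36)).items():print(n,ray(f,*a))
for c in((523.8,194,10),(523.8,183,10),(523.8,183,30),(523.8,172,10),(500,166,36),(524,166,5),(524,141,5)):print(c,proj(f,c))
print(ctrl.sense()["width"])
```

```text
tipL [511.4 177.8  10. ]
tipR [537.8 178.3  10. ]
brightT [524.8 168.3   5. ]
brightB [525.3 144.2   5. ]
rimLb [499.5 185.2  36. ]
(523.8, 194, 10) [282.  231.8]
(523.8, 183, 10) [281.6 251.3]
(523.8, 183, 30) [281.6 269.2]
(523.8, 172, 10) [281.2 270.2]
(500, 166, 36) [230.1 307. ]
(524, 166, 5) [281.4 275.7]
(524, 141, 5) [280.6 314.8]
-0.0504520941907548
```

Call:
drive_tool:
  rows:
    - [[0, 0, 0, -0.03, 0], [0, 0, 0, -0.03, 0], [0.75, 0, 0, 0, 0], [0.75, 0, 0, 0, 0], [0.75, 0, 0, 0, 0], [0.75, 0, 0, 0, 0], [0.75, 0, 0, 0, 0], [0.75, 0, 0, 0, 0]]

```text
clock: 4.25
tcp_pos: [522.7, 183.0, 68.2]
tcp_rot: [[-0.02, 1.0, -0.002], [1.0, 0.02, -0.0], [-0.0, -0.002, -1.0]]
ft_force: [0.3, -0.3, -0.3]
width: 63.9
```

Call:
drive_tool:
  rows:
    - [[0.75, 0, 0, 0.03, 0], [0.75, 0, 0, 0.025, 0], [0.75, 0, 0, 0.008, 0], [0.75, 0, 0, 0, 0], [0.75, 0, 0, 0, 0]]

```text
clock: 4.67
tcp_pos: [523.0, 183.1, 6.0]
tcp_rot: [[-0.02, 1.0, -0.002], [1.0, 0.02, -0.0], [-0.0, -0.002, -1.0]]
ft_force: [-0.3, 0.1, 0.8]
width: 64.0
```

Run:
```python
from h import *
f=grab("wrist","w4.png")
s=ctrl.sense();print(s["width"],s["tcp_pos"],s["ft_force"])
```

```text
64.49872450077507 [524.10442265 183.3381991    7.01591073] [-0.17480938 -0.51641617  0.80278257]
```

View pics/w4.png

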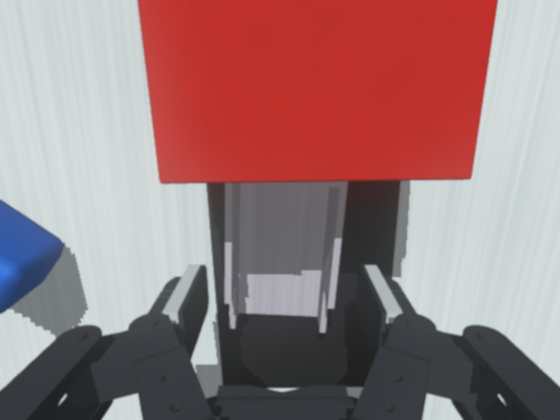

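Run:
```python
from h import *
f=grab("wrist")
s=ctrl.sense();print(s["width"],s["tcp_pos"],s["ft_force"])
R=np.array(f["R"]);C=-R.T@np.array(f["t"]);print(C)
for z in(5,15,25,35,45,55):
  a,b=ray(f,207,266,z),ray(f,365,266,z);print(z,a,b,b[0]-a[0])
```

```text
64.09545580532142 [524.69352505 183.43507803   7.52289067] [ 1.0533121  -0.05650738  0.2751602 ]
[522.77883584 261.61690975 178.66496976]
5 [484.2 172.6   5. ] [569.3 174.2   5. ] 85.09999999999997
15 [486.4 177.7  15. ] [566.6 179.2  15. ] 80.20000000000005
25 [488.7 182.8  25. ] [564.  184.3  25. ] 75.30000000000001
35 [490.9 187.9  35. ] [561.3 189.3  35. ] 70.39999999999998
45 [493.1 193.1  45. ] [558.6 194.3  45. ] 65.5
55 [495.3 198.2  55. ] [555.9 199.4  55. ] 60.599999999999966
```

The wrist view is consistent: tips (px 207,266 and 365,266, 64 mm apart) stand at about z 46, not 8–15, with the pan at (285,270) below them. So the fingers end some 30 mm short of the reported TCP and closed over the rim. I go lower in guarded steps.

Call:
drive_tool:
  rows:
    - [[0.75, 0, 0, 0.008, 0], [0.75, 0, 0, 0.008, 0], [0.75, 0, 0, 0.004, 0], [0.75, 0, 0, 0, 0]]

```text
clock: 5.1
tcp_pos: [522.6, 183.0, -14.8]
tcp_rot: [[-0.02, 1.0, -0.002], [1.0, 0.02, -0.0], [-0.0, -0.002, -1.0]]
ft_force: [0.1, 0.1, -0.1]
width: 64.5
```

Run:
```python
from h import *
f=grab("scene","s5.png",(280,200,430,300),5)
s=ctrl.sense();print(s["width"],s["tcp_pos"],s["ft_force"])
```

```text
64.08218986298458 [522.7976413  183.07413524 -14.40918759] [0.03685568 0.3185643  0.01859127]
```

View pics/s5.png

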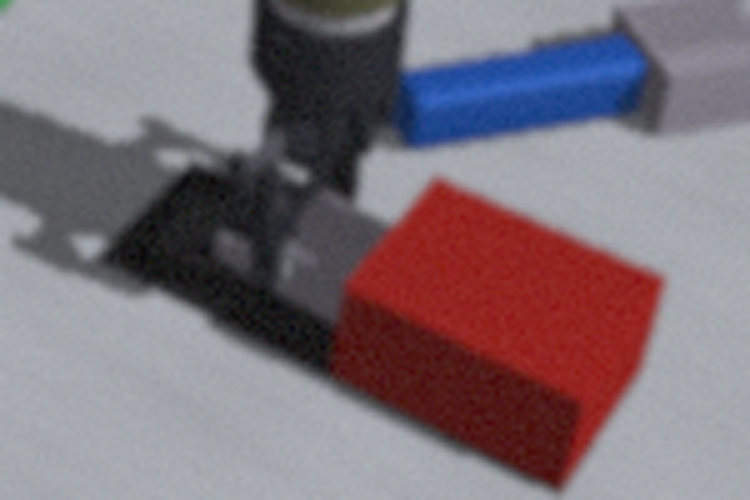

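The TCP reads −14 mm with no contact force, and the scene crop shows the finger at (265,250) beside the pan: the offset is real. I lower 12 mm more and close.

Call:
drive_tool:
  rows:
    - [[0.75, 0, 0, 0.006, 0], [0.75, 0, 0, 0.006, 0], [0.75, 0, 0, 0, 0], [0, 0, 0, 0, 0], [0, 0, 0, 0, 0], [0, 0, 0, 0, 0], [0, 0, 0, 0, 0], [0, 0, 0, 0, 0]]
  newtons: 80

```text
clock: 5.82
tcp_pos: [523.6, 183.2, -25.6]
tcp_rot: [[-0.02, 1.0, 0.0], [1.0, 0.02, 0.0], [0.0, 0.0, -1.0]]
ft_force: [-0.8, 0.0, -0.5]
width: 49.1
```

Call:
drive_tool:
  rows:
    - [[0, 0, 0, -0.005, 0], [0, 0, 0, -0.005, 0], [0, -0.015, 0, 0, 0], [0, -0.025, 0, 0, 0], [0, -0.03, 0, 0, 0], [0, -0.03, 0, 0, 0], [0, -0.025, 0, 0, 0], [0, 0, 0, 0, 0]]

```text
clock: 6.48
tcp_pos: [526.7, 54.3, -15.1]
tcp_rot: [[-0.016, 1.0, 0.001], [1.0, 0.016, -0.002], [-0.002, 0.001, -1.0]]
ft_force: [0.9, 0.6, 0.0]
width: 49.1
```

Call:
drive_tool:
  rows:
    - [[0, 0, 0, -0.03, 0], [0, 0, 0, -0.03, 0], [0, -0.03, 0.01, 0, 0], [0, -0.035, 0.01, 0, 0], [0, -0.035, 0.01, 0, 0], [0, -0.035, 0.01, 0, 0], [0, -0.035, 0.01, 0, 0], [0, -0.035, 0.01, 0, 0], [0, -0.035, 0.01, 0, 0], [0, 0, 0, 0, 0]]

```text
clock: 7.32
tcp_pos: [603.9, -187.0, 44.9]
tcp_rot: [[-0.015, 1.0, 0.004], [1.0, 0.015, -0.004], [-0.004, 0.004, -1.0]]
ft_force: [1.5, 0.6, -1.0]
width: 48.9
```

Call:
drive_tool:
  rows:
    - [[0, 0, 0, 0, -4], [0, 0, 0, 0, -7], [0, 0, 0, 0, -7], [0, 0, 0, 0, -7], [0, 0, 0, 0, -7], [0, 0, 0, 0, -7], [0, 0, 0, 0, -7], [0, 0, 0, 0, -7], [0, 0, 0, 0, -7], [0, 0, 0, 0, -7]]

```text
clock: 8.15
tcp_pos: [601.1, -179.5, 44.7]
tcp_rot: [[-0.931, 0.366, 0.0], [0.366, 0.931, 0.0], [-0.0, 0.0, -1.0]]
ft_force: [0.0, -0.2, -1.2]
width: 49.5
```

Call:
drive_tool:
  rows:
    - [[0, 0, 0, 0, -7], [0, 0, 0, 0, -7], [0, 0, 0, 0, -7], [0, 0, 0, 0, -4], [0, 0, 0, 0, 0], [0, 0, 0, 0, 0]]

```text
clock: 8.65
tcp_pos: [601.1, -179.7, 44.6]
tcp_rot: [[-0.999, -0.053, 0.0], [-0.053, 0.999, 0.0], [-0.0, 0.0, -1.0]]
ft_force: [-0.7, -0.4, -1.8]
width: 49.1
```

Run:
```python
from h import *
f=grab("top","t6.png",(140,120,440,300),2);g=grab("scene","s6.png",(150,120,420,300),2)
a,b=cv2.imread("pics/t6.png"),cv2.imread("pics/s6.png")
cv2.imwrite("pics/m6.png",np.vstack([a[:,:540][:300],b[:300]]))
s=ctrl.sense();print(s["width"],s["tcp_pos"],np.round(s["tcp_rot"],3).tolist(),s["ft_force"],np.round(s["q"],1))
```

```text
49.573527494502684 [ 601.07689192 -179.90998513   44.47559956] [[-0.999, -0.054, 0.0], [-0.054, 0.999, 0.0], [-0.0, 0.0, -1.0]] [-0.04588072 -0.78993917 -1.26852346] [-24.   28.5  -4.2  57.3   0.  -27.1]
```

View pics/m6.png

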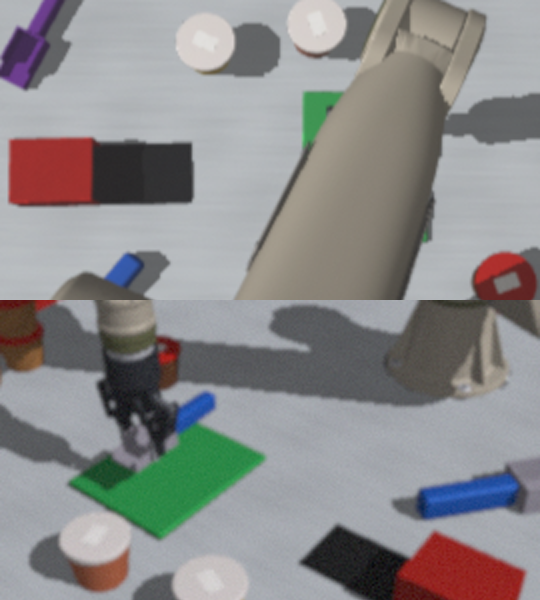

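The scene crop shows the scoop held level over the board, head toward tub A, handle at (195,412) toward the robot. I lower and release it.

Call:
drive_tool:
  rows:
    - [[0, 0, 0, 0.025, 0], [0, 0, 0, 0.02, 0], [0, 0, 0, 0.01, 0], [0, 0, 0, 0.006, 0], [0, 0, 0, 0, 0], [0.75, 0, 0, 0, 0], [0.75, 0, 0, 0, 0], [0.75, 0, 0, 0, 0], [0.75, 0, 0, 0, 0]]

```text
clock: 9.5
tcp_pos: [601.4, -180.5, -16.3]
tcp_rot: [[-0.998, -0.055, 0.001], [-0.055, 0.998, -0.0], [-0.001, -0.0, -1.0]]
ft_force: [-0.6, 1.0, 0.5]
width: 63.9
```

Call:
drive_tool:
  rows:
    - [[0.75, 0, 0, 0, 0], [0.75, 0, 0, 0, 0], [0.75, 0, 0, 0, 0], [0.75, 0, 0, -0.03, 0], [0.75, 0, 0, -0.035, 0], [0.75, 0.025, 0, -0.03, 0], [0.75, 0.035, 0, -0.02, 0], [0.75, 0.035, 0, 0, 0], [0.75, 0, 0, 0, 0], [0.75, 0, 0, 0, 0]]

```text
clock: 10.33
tcp_pos: [504.3, -185.3, 98.7]
tcp_rot: [[-0.999, -0.054, -0.0], [-0.054, 0.999, 0.0], [0.0, 0.0, -1.0]]
ft_force: [0.8, 0.2, 0.3]
width: 64.1
```

Run:
```python
from h import *
f=grab("wrist","w7.png")
s=ctrl.sense();print(s["clock"],s["width"],s["tcp_pos"],np.round(s["tcp_rot"],3).tolist(),s["ft_force"])
im=np.array(f["frame"]);hsv=cv2.cvtColor(im,cv2.COLOR_RGB2HSV)
m=cv2.inRange(hsv,(105,120,40),(125,255,255));n,l,st,c=cv2.connectedComponentsWithStats(m);print(st[st[:,4]>200],c[st[:,4]>200])
```

```text
10.3833 64.05687251197338 [ 505.96723728 -185.7360577    98.67295051] [[-0.999, -0.054, 0.001], [-0.054, 0.999, -0.0], [-0.001, -0.0, -1.0]] [ 0.73412383 -0.25448982  0.11457517]
[[     0      0    560    420 230418]
 [   270    132     40    148   4782]] [[279.30330096 209.59711915]
 [288.97783354 204.82036805]]
```

View pics/w7.png

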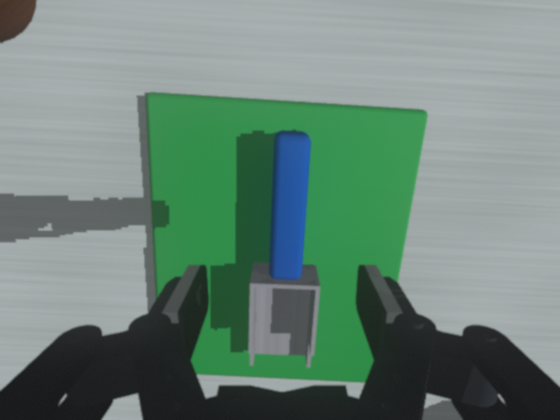

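The picture shows the scoop lying whole on the board, free: handle from (292,133) to (286,275), pan down to row 365.

Run:
```python
from h import *
f=grab("wrist");s=ctrl.sense();R=np.array(s["tcp_rot"])
a,b=ray(f,292.5,134,42),ray(f,286,272,42);print(a,b,np.degrees(np.arctan2(*(b-a)[1::-1])),np.linalg.norm(b-a))
p=b+(a-b)/np.linalg.norm(a-b)*42;print(p,R.T@(p-s["tcp_pos"]),np.degrees(np.arctan2(R[1,0],R[0,0])))
```

```text
[ 452.2 -181.5   42. ] [ 549.  -180.1   42. ] 0.8286001978259583 96.8101234375827
[ 507.00439194 -180.7073745    42.        ] [-0.35198712  5.20539199 56.56277568] -176.8487867999731
```

Call:
drive_tool:
  rows:
    - [[0.75, 0, 0.005, 0.025, 2.3], [0.75, 0, 0, 0.03, 0], [0.75, 0, 0, 0.03, 0], [0.75, 0, 0, 0.02, 0], [0.75, 0, 0, 0.01, 0], [0.75, 0, 0, 0, 0], [0, 0, 0, 0, 0], [0, 0, 0, 0, 0], [0, 0, 0, 0, 0], [0, 0, 0, 0, 0]]
  newtons: 90

```text
clock: 11.27
tcp_pos: [507.5, -181.4, -14.9]
tcp_rot: [[-1.0, -0.015, 0.003], [-0.015, 1.0, -0.002], [-0.003, -0.002, -1.0]]
ft_force: [-0.1, 0.2, -1.1]
width: 22.3
```

Call:
drive_tool:
  rows:
    - [[0, 0, 0, 0, 0], [0, 0, 0, 0, 0], [0, 0, 0, 0, 0]]

```text
clock: 11.52
tcp_pos: [507.5, -181.4, -14.9]
tcp_rot: [[-1.0, -0.015, 0.004], [-0.015, 1.0, -0.002], [-0.004, -0.002, -1.0]]
ft_force: [0.4, 0.0, 6.7]
width: 22.6
```

Call:
drive_tool:
  rows:
    - [[0, 0, 0, -0.01, 0], [0, 0, 0, -0.025, 0], [0, 0, 0, -0.03, 0], [0, 0, 0, 0, -4], [0, 0, 0, 0, -7], [0, 0, 0, 0, -7], [0, 0, 0, 0, -7], [0, 0, 0, 0, -7], [0, 0, 0, 0, -7], [0, 0, 0, 0, -7]]

```text
clock: 12.35
tcp_pos: [505.5, -180.4, 48.9]
tcp_rot: [[-0.679, -0.734, -0.0], [-0.734, 0.679, -0.0], [0.0, 0.0, -1.0]]
ft_force: [0.4, -0.5, -1.1]
width: 22.5
```

Call:
drive_tool:
  rows:
    - [[0, 0, 0, 0, -7], [0, 0, 0, 0, -7], [0, 0, 0, 0, -7], [0, 0, 0, 0, -7], [0, 0, 0, 0, -7], [0, 0, 0, 0, -7], [0, 0, 0, 0, -3.8], [0, 0, 0, 0, 0], [0, 0, 0, 0, 0]]

```text
clock: 13.1
tcp_pos: [505.7, -180.5, 48.7]
tcp_rot: [[0.044, -0.999, 0.0], [-0.999, -0.044, 0.0], [0.0, -0.0, -1.0]]
ft_force: [0.6, -0.7, -1.4]
width: 22.5
```

Call:
drive_tool:
  rows:
    - [[0, -0.025, -0.004, 0, 0], [0, -0.032, -0.004, 0, 0], [0, -0.034, -0.004, 0, 0], [0, -0.034, -0.004, 0, 0], [0, -0.034, -0.004, 0, 0], [0, -0.034, -0.004, 0, 0], [0, -0.032, -0.004, 0, 0], [0, -0.025, -0.004, 0, 0], [0, 0, 0, 0, 0], [0, 0, 0, 0, 0]]

```text
clock: 13.93
tcp_pos: [526.0, 72.0, 48.5]
tcp_rot: [[0.048, -0.999, 0.0], [-0.999, -0.048, -0.0], [0.0, -0.0, -1.0]]
ft_force: [-0.3, 0.4, -0.4]
width: 22.5
```

Run:
```python
from h import *
f=grab("wrist","w8.png");g=grab("scene","s8.png",(230,140,430,300),2.8)
a,b=cv2.imread("pics/w8.png"),cv2.imread("pics/s8.png");print(b.shape)
cv2.imwrite("pics/m8.png",np.vstack([a[:250],b[80:430]]))
s=ctrl.sense();print(s["clock"],s["width"],s["tcp_pos"],np.round(s["tcp_rot"],3).tolist(),s["ft_force"],np.round(s["q"],1))
```

```text
(448, 560, 3)
14.0333 22.657615142353293 [526.03794651  70.30187949  48.36391448] [[0.046, -0.999, -0.0], [-0.999, -0.046, -0.0], [0.0, 0.0, -1.0]] [ 0.24894341 -0.06542567 -1.7357031 ] [ -1.   18.7 -18.9  52.4  -0.  -93.7]
```

View pics/m8.png

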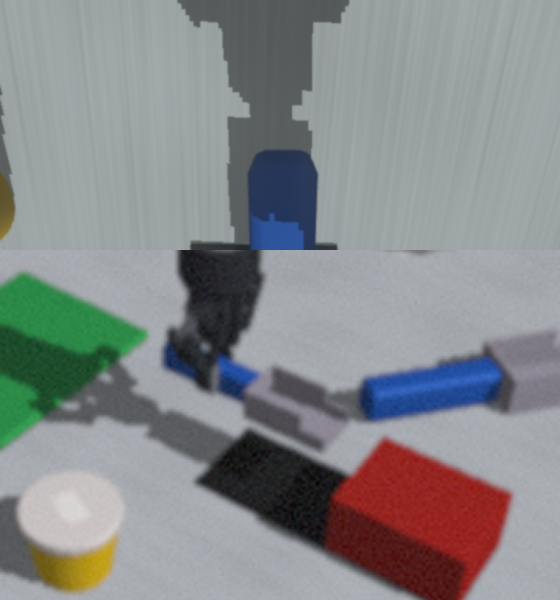

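The scene crop shows the scoop level in the grip, head (290,405) toward the hood. I shift onto the holder's axis, lower, then insert with force checks.

Call:
drive_tool:
  rows:
    - [[0, 0, -0.007, 0, 0], [0, 0, -0.007, 0.015, 0], [0, 0, 0, 0.02, 0], [0, 0, 0, 0.02, 0], [0, 0, 0, 0.01, 0], [0, 0, 0, 0, 0], [0, -0.01, 0, 0, 0], [0, -0.02, 0, 0, 0], [0, -0.015, 0, 0, 0], [0, 0, 0, 0, 0]]

```text
clock: 14.87
tcp_pos: [539.1, 118.9, -15.1]
tcp_rot: [[0.049, -0.999, 0.002], [-0.999, -0.049, 0.002], [-0.001, -0.003, -1.0]]
ft_force: [0.4, 0.0, -2.0]
width: 22.7
```

Run:
```python
from h import *
g=grab("scene","s9.png",(290,180,430,300),4);f=grab("top","t9.png",(135,170,275,240),4)
a,b=cv2.imread("pics/t9.png"),cv2.imread("pics/s9.png")
cv2.imwrite("pics/m9.png",np.vstack([a,b])[:600])
s=ctrl.sense();print(s["clock"],s["width"],s["tcp_pos"],np.round(s["tcp_rot"],3).tolist(),s["ft_force"])
```

```text
14.9667 22.970245955763087 [539.07136953 116.9843971  -15.42256447] [[0.048, -0.999, 0.002], [-0.999, -0.048, 0.0], [0.0, -0.002, -1.0]] [-0.54229681  0.57734526 -1.29817035]
```

View pics/m9.png

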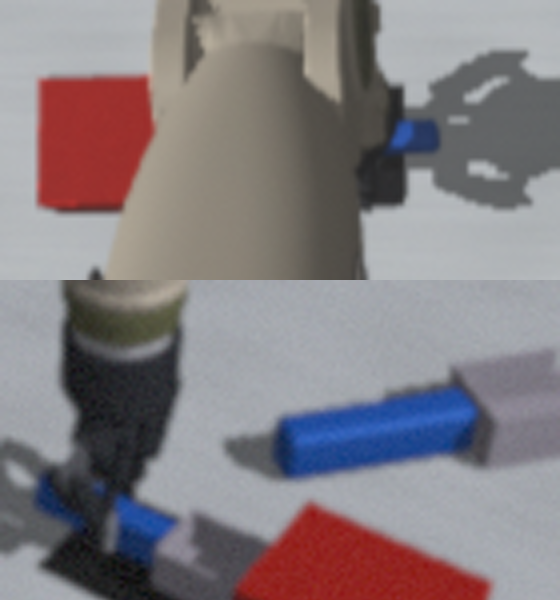

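The head is entering the mouth, centred, with no force. I advance 76 mm, lower onto the tray and release.

Call:
drive_tool:
  rows:
    - [[0, -0.015, 0, 0, 0], [0, -0.02, 0, 0, 0], [0, -0.02, 0, 0, 0], [0, -0.015, 0, 0, 0], [0, -0.007, 0, 0, 0], [0, 0, 0, 0, 0], [0, 0, 0, 0.004, 0], [0, 0, 0, 0.003, 0], [0, 0, 0, 0, 0]]

```text
clock: 15.72
tcp_pos: [534.9, 192.3, -23.8]
tcp_rot: [[0.045, -0.999, 0.0], [-0.999, -0.045, 0.0], [-0.0, -0.0, -1.0]]
ft_force: [-0.4, 0.7, 0.2]
width: 22.4
```

Call:
drive_tool:
  rows:
    - [[0, 0, 0, 0.001, 0], [0, 0, 0, 0, 0], [0, 0, 0, 0, 0]]

```text
clock: 15.97
tcp_pos: [534.9, 192.3, -23.9]
tcp_rot: [[0.045, -0.999, 0.001], [-0.999, -0.045, 0.0], [-0.0, -0.001, -1.0]]
ft_force: [-2.0, -0.8, 6.3]
width: 22.8
```

Call:
drive_tool:
  rows:
    - [[0.7, 0, 0, 0, 0], [0.7, 0, 0, 0, 0], [0.7, 0, 0, 0, 0], [0.7, 0, 0, 0, 0], [0.7, 0, 0, 0, 0], [0.7, 0, 0, -0.02, 0], [0.7, 0, 0, -0.035, 0], [0.7, 0, 0, -0.035, 0], [0.7, 0, 0, -0.035, 0], [0.7, 0, 0, 0, 0]]

```text
clock: 16.8
tcp_pos: [539.0, 194.2, 107.6]
tcp_rot: [[0.047, -0.999, 0.011], [-0.999, -0.047, 0.002], [-0.002, -0.011, -1.0]]
ft_force: [1.0, -0.2, 0.2]
width: 60.2
```

Call:
drive_tool:
  rows:
    - [[0.7, 0.035, 0, 0, 0], [0.7, 0.035, 0, 0, 0], [0.7, 0.035, 0, 0, 0], [0.7, 0.035, 0, -0.01, 0], [0.7, 0.035, 0, -0.02, 0], [0.7, 0.035, 0, 0, 0], [0.7, 0.035, 0, 0, 0], [0.7, 0.035, 0, 0, 0], [0.7, 0, 0, 0, 0], [0.7, 0, 0, 0, 0]]

```text
clock: 17.63
tcp_pos: [547.5, -88.4, 129.9]
tcp_rot: [[0.043, -0.999, -0.0], [-0.999, -0.043, 0.0], [-0.0, 0.0, -1.0]]
ft_force: [0.6, 0.5, -0.7]
width: 59.7
```

Run:
```python
from h import *
f=grab("top","t10.png",(135,175,245,240),5);g=grab("scene","s10.png",(280,210,430,310),3.6667)
a,b=cv2.imread("pics/t10.png"),cv2.imread("pics/s10.png")[:270,:550]
cv2.imwrite("pics/m10.png",np.vstack([a,b]))
s=ctrl.sense();print(s["clock"],s["width"],s["tcp_pos"],s["ft_force"])
im=np.array(f["frame"]);hsv=cv2.cvtColor(im,cv2.COLOR_RGB2HSV)
m=cv2.inRange(hsv,(105,100,40),(125,255,255));m[:180]=0;m[232:]=0;m[:,:180]=0;m[:,245:]=0
pts=cv2.findNonZero(m);r=cv2.minAreaRect(pts);x,y,w,h=cv2.boundingRect(pts);print(len(pts),(x,y,w,h),r)
print("end",ray(f,x+w-.5,y+h/2-.5,30),"at hood",ray(f,x-.5,y+h/2,33))
ys,xs=np.nonzero(m)
for c in range(x+1,x+w-1,6):
  print(c,ray(f,c,ys[xs==c].mean(),33))
for n,(u,v) in dict(a=(298,132),b=(243,141),c=(393,262)).items():
  print(n,im[v-8:v+8,u-8:u+8].mean((0,1)).round())
```

```text
17.7333 59.73084819905348 [547.12393347 -86.07370226 129.88948687] [0.1953538  0.55955389 0.06019742]
281 (187, 201, 34, 9) ((203.5, 205.0), (8.0, 33.0), 90.0)
end [535.5 135.2  30. ] at hood [532.3 240.5  33. ]
188 [532.3 235.8  33. ]
194 [532.6 217.2  33. ]
200 [532.8 198.5  33. ]
206 [534.6 179.9  33. ]
212 [534.8 161.3  33. ]
218 [535.  142.6  33. ]
a [133. 127. 117.]
b [216. 211. 208.]
c [191. 114. 111.]
```

Run:
```python
from workcell import ctrl
print(ctrl.hand_in())
```

```text
the job is handed in; nothing more can be done
None
```

The scoop is back in the red holder head first, and I handed the job in at about 17.7 s. I drew it out by its head, laid it on the green board and let go, then took it again by the handle and slid it in under the hood.

**Last checks, measured in the top camera:**
- **Position:** the handle's outer end is at y ≈ 135 mm and blue handle is visible right up to the hood. That puts the head centre about 47 mm inside the mouth (40 mm needed). No steel should show, though I did not test for steel pixels.
- **Straightness:** the handle is within about 2° of the holder's axis.
- **Robot:** the arm was clear, with wrist force near zero.

**What failed or disagreed:**
- **First grasp missed:** the fingers shut over the head's rim. The wrist picture showed them ending about 30 mm short of the reported TCP, so I worked with that offset afterwards.
- **Light tip contact:** when I gripped the handle on the board and when I set it down on the tray, the fingertips touched with about 6–7 N.
- **Not seen by eye:** the picture limit was used up, so the final state was checked by numbers only.
- **Tubs:** the arm's path kept well clear of all three. At the end I only compared brightness at their old pixels: B and C gave no sign of change, but A read darker. I put that down to the arm or its shadow and did not confirm it.

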